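Find the hidden catch of the blade box by touch

TASK

The red blade box opens by a hidden catch: a tongue sunk in a groove somewhere along the bare metal rail of its front edge. Set a fingertip on the rail's left end (left as the robot sees it), slide it along the top of the rail until it finds the groove, then press the tongue inside all the way down so that the lid pops ajar, and take the hand away. Do not touch the lid itself, pick nothing up, and leave the other things where they are.

Things in the scene. Friction and masses are not known exactly. Their poses are not given: they have to be found in the camera images.
- box: Fixed red sheet-metal box for saw blades, 280 (x) by 480 (y) by 70 mm high, flat on the table; origin at the centre of its underside, +y along the front rail to its left end, -x out of the front towards the robot, z up. Its front edge (x -140 to -104 mm) is a bare metal rail along y, exposed for 240 mm (y -120 to +120), top 66 mm above the table; behind it a level red ledge 12 mm wide, then the lid.
- rail_start (a point): Where to set the fingertip first: on the level top of the aluminium rail (66 mm above the table), in the middle of its 36 mm width (x = -122 mm in the box's frame), at its left end, 22 mm from the left housing (y = +98 mm in the box's frame). Beyond each end of the rail a red housing stands 4 mm higher. Axes as the box's.
- rail_end (a point): The like point at the rail's right end (y = -98 mm in the box's frame). Between the two points one groove crosses the whole rail: 50 mm long along y, upright sides, open above and to the front. Its centre lies anywhere from y = +30 to -85 mm in the box's frame; it differs every time and is not reported.
- tongue (a joint): How far the catch is pressed down, m: 0 at the start, 0.008 at its stop. The tongue is a strip of the rail's metal, 31 mm wide, that runs under the whole rail and shows only as the floor of the groove; its top lies 12 mm below the rail's top at the start and 20 mm below it at the stop. It needs about 8 N (5 to 12 N), and stays where it is left.
- lid (a joint): Opening angle of the lid, rad: 0 shut, 0.15 ajar. A linkage lifts it in proportion as the tongue goes down. It is hinged along its far edge; its front edge, 34 mm behind the rail's middle line, rises from 72 to about 105 mm above the table.
- lid_front (a point): Middle of the lid's front edge, on its top. The lid is a red sheet, 224 (x) by 478 (y) by 6 mm, over all of the box behind the rail and ledge, its top 72 mm above the table when shut. Not to be touched.
- tin: Bystander: small round tin, 38 mm wide, 40 mm high, standing on the left front housing of the box (outer end).
- coupling: Bystander: brass coupling, 32 mm wide, 34 mm high, standing on the right front housing of the box (outer end).
- wrench: Bystander: wrench lying on the table near the robot, before the box.
- driver: Bystander: screwdriver lying on the table near the robot, before the box.
- valve: Bystander: ball valve with a blue lever, about 110 mm long and 55 mm high, beside the box.
- mug: Bystander: white mug, 80 mm wide, 90 mm high, beside the box.
- jar: Bystander: amber jar, 70 mm wide, 85 mm high, beside the box.

How it is judged (in metres and radians):
On the way, in this order (a step that is already met when the one before it is completed fails the run):
1. a fingertip rests on the left end of the rail (contact force between the fingers and box above 0.4 N and y of the grasp point in the frame of box between 0.08 and 0.125 m and value of joint tongue below 0.002 m), for 0.1 s.
2. the fingertip has slid along the rail, still in touch with it, short of the groove (contact force between the fingers and box above 0.4 N and y of the grasp point in the frame of box between 0.045 and 0.073 m and value of joint tongue below 0.002 m), for 0.05 s.
3. the finger presses the tongue down inside the groove and the lid pops ajar (contact force between the fingers and box above 1 N and value of joint tongue above 0.0065 m and value of joint lid above 0.11 rad), for 0.1 s.
At the end, for the whole second after the job is handed in: The tongue stays down (more than 6 of its 8 mm) and the lid stands still, ajar by more than 0.1 rad; every bystander is within 20 mm of where it was (value of joint tongue above 0.006 m and value of joint lid above 0.1 rad and velocity of joint lid below 0.05 rad/s and distance of each of tin, coupling, wrench, driver, valve, mug, jar from where it was at the start of the episode below 0.02 m); the robot touches nothing.
It fails at once if the robot touches the lid (contact force between the arm and lid above 1 N).
It fails at once if the fingers touch the lid (contact force between the fingers and lid above 1 N).
It fails at once if a bystander is shoved, lifted or carried (moved over 20 mm) (distance of any of tin, coupling, wrench, driver, valve, mug, jar from where it was at the start of the episode above 0.02 m).
It also fails if it takes over 48 s, if anything falls off the work surface, if the arm or the gripper's body presses on something with over 40 N, if the wrist force passes 120 N, or if a joint passes its speed limit or range.

ROBOT

A 6-joint arm with a two-finger parallel gripper is mounted at the origin on the work surface. World frame = base frame: x ahead of the robot, y to its left, z up, the work surface at z = 0. Lengths are in m, angles in degrees, forces in N, time in s.
With the tool pointing down it reaches from about 0.4 to 0.825 m from the base axis. Payload 7 kg.
Tool frame: the origin (TCP) lies midway between the tips of the shut fingers; the grasp point (between the pads) lies ctrl.tcp_to_grasp behind it (ctrl.tcp_to_grasp is the distance from the TCP to the grasp point, in m); y points along the fingers, z is the direction in which the jaws open and shut, and the axes are right-handed (so a half turn about y gives the same grasp; the last joint's range is limited). The gripper opens to 88 mm and grips with 3 to 60 N. Pads are 19 mm wide; open, the fingers measure 130 mm over their backs; the gripper's body (78 mm by 193 mm) begins 47 mm behind the grasp point.
Start: joints at [-56.545, 20.546, 0.682, 0, -70.136, -16.507], TCP at [0.197, -0.646, 0.227] pointing down, gripper open.
Joint ranges: [-176.03, 176.03], [-82.01, 121.73], [-58.28, 71.71], [-173.87, 95.51], [-174.79, -0.11], [-173.66, 173.66]. Speed limits (degrees/s): [136.94, 136.94, 172.46, 180, 180, 180].

INTERFACE

Orientations are given as [roll, pitch, yaw] about the fixed x, y, z axes, in that order (R = Rz(yaw) Ry(pitch) Rx(roll)).
In Python, from plant import ctrl, snapshot, silhouettes gives the robot as it stands.
- The arm moves only by the shell command python3 -m pendant 'ROWS'. ROWS is JSON, a list that holds one entry, the list of rows, each a list of 7 numbers: the shift along the tool's x, y, z in cm, then the turn, a rotation vector about the tool's x, y, z in degrees, then the opening, from 0 (shut) to 1 (fully open). In form: [[[x, y, z, rx, ry, rz, hand], ...]]. A call has 1 to 12 rows; each row shifts and turns the commanded pose from where the row before left it, along the tool's axes as they then stand; what a row does not reach is not made up. A row lasts 1/12 s, in which the tool goes at most 41.7 mm and 7.16 degrees, less where a joint would pass 70% of its speed; a pose out of reach is approached as far as the arm can. A call with a gripper value outside its range is refused whole. The fingers move at their own pace and stop on an object; the grip force is fixed at half the most. Time passes only in rows, so rows that do not move let the fingers close. It gives the time, the measured TCP pose, the force and the opening at its end, in the units of the state.
- ctrl.get_obs(): the state, without advancing time (a new reading comes with each control period).
- snapshot(name): name is "scene" or "side" or "wrist"; returns a dict with "image" (400x640x3 uint8, red, green, blue), "camera_matrix" (3x3 intrinsics, pixels), "eye" and "orientation" of the camera in the world; the wrist camera has in their place "mount" (4x4, takes a point from camera to tool coordinates, whose origin is the TCP and whose axes are the tool frame's). Camera axes: x right, y down, z forward; pixel columns grow to the right and rows downward; lengths in m; the calibration is good to about 2 mm. A picture is of the moment at which its call begins: read the wrist's pose just before it. There is no depth.
- ctrl.close_job(): hands the job in, once; it reports no verdict.
Trained networks look in a picture, given as the dict that the camera call returned (one of the last four; its "shot" number tells which), for a name from the list of things; names that differ only in an ending like _2 or _b are one class to them, and where a whole thing is asked for, a point or a joint stands for the part that bears it (a point fixed in the world has none). Each returns a list of dicts, best first, with "confidence" (0 to 1); they miss things now and then, are a little off and sometimes report something else, mostly with a low value. They report only what shows in the picture. A call takes as long as a camera call.
- silhouettes(picture, thing): "mask" (400x640 bool, what is visible of it) and "bbox" ([left, top, width, height] in pixels, round what is visible of it).
The state is a dict: "clock": time; "joint_pos": joint angles; "qvel": joint speeds; "tau": joint torques, N m; "tool_pos": TCP position; "orientation": TCP orientation; "force": force on the tool from outside, world axes, zero at the start; "moment": the same for the moment, N m; "opening": finger opening in m.
Only numpy, scipy, OpenCV 4.12 (cv2) and the standard library are available. Lean on these libraries where they do the work, as an engineer would, in place of code of your own. Each camera call takes 0.05 s, during which the arm holds its last target.

## Working session

There is one attempt and no reset: what is moved stays moved. The work goes in short steps, Python scripts to look and compute and a shell command to move; the robot and the scene stay as the last step left them, time stands still between calls to the robot, and variables do not carry over. Pictures are saved under pics/ and viewed, and the job is handed in when it is done.

```bash
ls; mkdir -p pics
python3 - <<'E'
from plant import ctrl, snapshot, silhouettes
import cv2
print(ctrl.get_obs(), ctrl.tcp_to_grasp)
for n in ["scene","side","wrist"]:
    s=snapshot(n); cv2.imwrite(f"pics/{n}0.png",s["image"][:,:,::-1])
    print(n,{k:v for k,v in s.items() if k!="image"})
E
```

```text
pics
{'clock': 0.0, 'joint_pos': array([-5.65446363e+01,  2.05902026e+01,  6.36488071e-01, -2.07780935e-02,
       -7.01364763e+01, -1.65071227e+01]), 'qvel': array([-0.02485169, -0.10216167,  0.07442033,  0.07351148,  0.02435204,
       -0.0862017 ]), 'tau': array([ 5.71624514e-04, -5.82714808e+01,  2.93048948e+01,  6.99693918e+00,
        6.80900455e-03, -1.78523433e-04]), 'tool_pos': array([ 0.19661556, -0.64523624,  0.22565515]), 'orientation': array([-8.99079759e+01,  6.90089084e-03,  1.69411712e+01]), 'force': array([-0.30970583,  0.31643891, -0.38977463]), 'moment': array([0.04789577, 0.02955568, 0.01777209]), 'opening': 0.08772912948040412} 0.0188
scene {'camera_matrix': array([[484.2129371 ,   0.        , 311.48675024],
       [  0.        , 484.2129371 , 204.07247121],
       [  0.        ,   0.        ,   1.        ]]), 'eye': array([ 1.44692471, -0.58341698,  1.05335358]), 'orientation': array([-132.39444608,    1.24627451,   56.09672214]), 'shot': 1}
side {'camera_matrix': array([[460.92389231,   0.        , 321.87036099],
       [  0.        , 460.92389231, 209.57970326],
       [  0.        ,   0.        ,   1.        ]]), 'eye': array([-0.13379874,  0.8340198 ,  1.10350421]), 'orientation': array([-133.48703943,    0.36468057, -140.34997936]), 'shot': 2}
wrist {'camera_matrix': array([[282.50868366,   0.        , 320.06477822],
       [  0.        , 282.50868366, 198.66523735],
       [  0.        ,   0.        ,   1.        ]]), 'mount': array([[ 7.21991532e-04,  9.68345807e-01,  2.49611451e-01,
        -6.73381494e-02],
       [ 4.08977455e-04, -2.49611781e-01,  9.68345905e-01,
        -1.58002406e-01],
       [ 9.99999656e-01, -5.97052088e-04, -5.76249196e-04,
         2.03801498e-04],
       [ 0.00000000e+00,  0.00000000e+00,  0.00000000e+00,
         1.00000000e+00]]), 'shot': 3}
```

View pics/scene0.png

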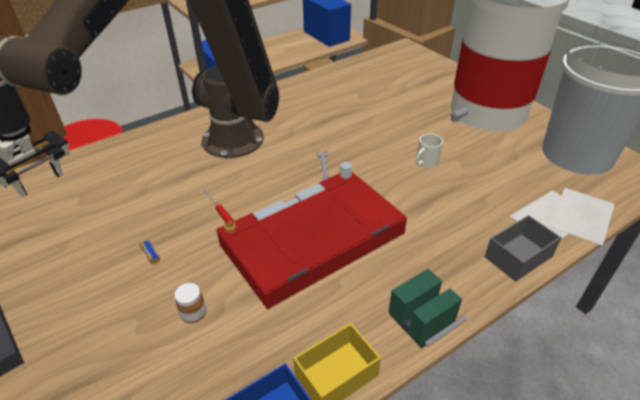

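View pics/side0.png

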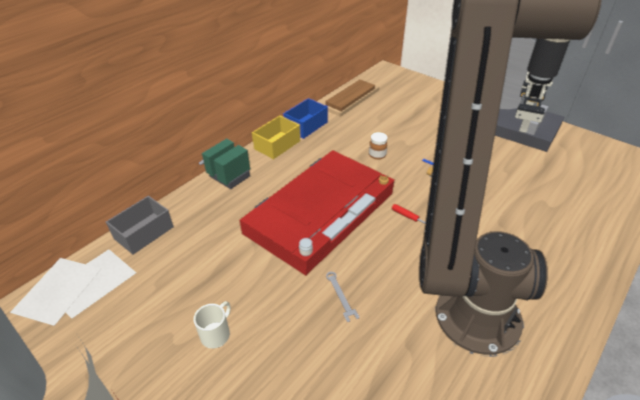

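View pics/wrist0.png

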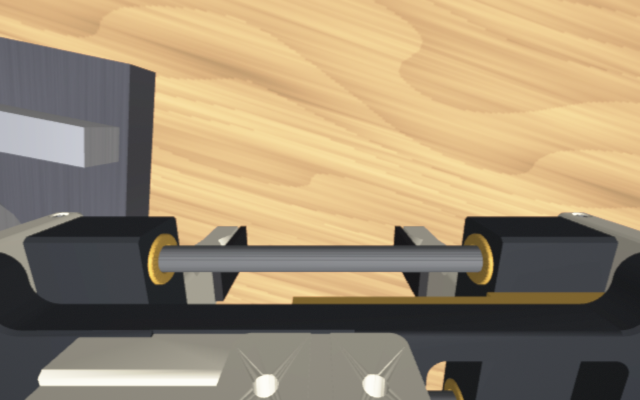

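The side view shows the box's rail running from about (325,233) to (375,200), with a gap near (350,214). The tin stands at (306,246) and the coupling at (384,180). Next I'll fit the box's pose.

```bash
cat > h.py <<'E'
import numpy as np, cv2
from scipy.spatial.transform import Rotation as R
def proj(s,P):
    Rm=R.from_euler('xyz',s['orientation'],degrees=True).as_matrix()
    p=(np.asarray(P)-s['eye'])@Rm
    K=s['camera_matrix']; 
    return np.c_[K[0,0]*p[:,0]/p[:,2]+K[0,2],K[1,1]*p[:,1]/p[:,2]+K[1,2]]
def ray(s,uv,z):
    Rm=R.from_euler('xyz',s['orientation'],degrees=True).as_matrix()
    K=s['camera_matrix']; d=Rm@np.linalg.inv(K)@[uv[0],uv[1],1]
    return s['eye']+d*(z-s['eye'][2])/d[2]
def w(pose,P):
    x,y,a=pose; c,sn=np.cos(a),np.sin(a); P=np.asarray(P,float)
    return np.c_[x+c*P[:,0]-sn*P[:,1],y+sn*P[:,0]+c*P[:,1],P[:,2]]
E
python3 - <<'E'
from plant import ctrl, snapshot, silhouettes
from h import *
import pickle
S={n:snapshot(n) for n in ["scene","side"]}
for n in S:
    for t in ["box","tin","coupling","wrench","driver","valve","mug","jar"]:
        r=silhouettes(S[n],t)
        if r:
            S[n]['m_'+t]=r[0]["mask"]
            print(n,t,round(r[0]["confidence"],2),r[0]["bbox"],len(r))
    cv2.imwrite(f"pics/{n}_box.png",cv2.resize(np.where(S[n]['m_box'][...,None],S[n]["image"][:,:,::-1],0)[120:320,180:500].astype(np.uint8),None,fx=2.5,fy=2.5))
pickle.dump(S,open("S.pkl","wb"))
im=S['side']['image'][140:280,230:410,::-1]
cv2.imwrite("pics/side_z.png",cv2.resize(im,None,fx=4.2,fy=4.2,interpolation=cv2.INTER_CUBIC))
im=S['scene']['image'][160:320,200:420,::-1]
cv2.imwrite("pics/scene_z.png",cv2.resize(im,None,fx=3.6,fy=3.6,interpolation=cv2.INTER_CUBIC))
E
```

```text
scene box 0.76 [220.0, 172.4, 188.5, 134.8] 1
scene tin 0.47 [341.1, 161.3, 10.1, 18.9] 1
scene coupling 0.65 [221.4, 223.2, 13.9, 9.7] 1
scene wrench 0.47 [317.7, 153.6, 9.8, 25.3] 1
scene driver 0.63 [214.3, 203.6, 19.9, 17.0] 1
scene valve 0.69 [141.7, 241.5, 19.9, 26.3] 1
scene mug 0.97 [415.7, 132.6, 27.1, 35.8] 1
scene jar 0.56 [175.4, 279.1, 33.5, 46.3] 1
side box 0.95 [237.6, 149.6, 156.1, 125.7] 1
side tin 0.68 [300.4, 239.1, 10.3, 19.9] 1
side coupling 0.56 [377.8, 175.2, 10.1, 6.9] 1
side wrench 0.84 [327.1, 271.5, 32.0, 47.4] 1
side driver 0.72 [388.6, 204.6, 36.2, 18.6] 1
side valve 0.62 [421.6, 157.8, 10.8, 18.3] 2
side mug 0.95 [192.4, 300.7, 37.8, 47.1] 1
side jar 0.74 [369.7, 129.6, 18.7, 29.8] 3
```

```bash
cat > fit.py <<'E'
import pickle
from h import *
from scipy.optimize import minimize
S=pickle.load(open("S.pkl","rb"))
C=np.array([[x,y,z] for x in(-.14,.14) for y in(-.24,.24) for z in(0,.07)])
# lid slightly higher: x -.088..; top .072
C=np.r_[C,[[x,y,.072] for x in(-.085,.139) for y in(-.239,.239)]]
SC=8
def cost(p,per=False):
    out=[]
    for n in S:
        uv=proj(S[n],w(p,C)); h=cv2.convexHull(uv.astype(np.float32))[:,0]
        m=np.zeros((400,640),np.uint8)
        big=np.zeros((1600,2560),np.uint8)
        cv2.fillPoly(big,[np.round((h+.5)*4).astype(np.int32)],255)
        m=cv2.resize(big,(640,400),interpolation=cv2.INTER_AREA)/255.
        occ=np.zeros((400,640),bool)
        for t in["tin","coupling"]:
            if 'm_'+t in S[n]: occ|=cv2.dilate(S[n]['m_'+t].astype(np.uint8),np.ones((5,5)))>0
        out.append(np.abs(m-S[n]['m_box'])[~occ].sum())
    return out if per else sum(out)
# init from ray of mask centroid
n='side'; ys,xs=np.nonzero(S[n]['m_box']); c=ray(S[n],(xs.mean(),ys.mean()),.04)
best=None
for a in np.radians(np.arange(-40,41,10)):
    r=minimize(cost,[c[0],c[1],a],method='Nelder-Mead',options=dict(initial_simplex=np.array([c[0],c[1],a])+np.array([[0,0,0],[.03,0,0],[0,.03,0],[0,0,.15]]),xatol=1e-5,fatol=.05))
    if best is None or r.fun<best.fun: best=r
print(best.x,np.degrees(best.x[2]),best.fun,cost(best.x,True))
np.save("pose.npy",best.x)
for n in S:
    im=cv2.resize(S[n]['image'][:,:,::-1],None,fx=4,fy=4,interpolation=cv2.INTER_CUBIC)
    L=[(-.14,-.12,.066),(-.14,.12,.066),(-.104,.12,.066),(-.104,-.12,.066)]
    for q,z in[(L,0),([(-.14,-.24,.07),(-.14,.24,.07),(.14,.24,.07),(.14,-.24,.07)],0),([(-.14,-.24,0),(-.14,.24,0),(.14,.24,0),(.14,-.24,0)],0)]:
        uv=(proj(S[n],w(best.x,q))+.5)*4
        cv2.polylines(im,[uv.round().astype(np.int32)],True,(0,255,0),1)
    x0,y0={'side':(235,145),'scene':(205,160)}[n]
    cv2.imwrite(f"pics/{n}_fit.png",im[y0*4:y0*4+560,x0*4:x0*4+800])
    import json
E
python3 fit.py
```

```text
[ 0.60848004 -0.04256151  0.00722523] 0.4139753887270782 602.5176470588235 [np.float64(332.478431372549), np.float64(270.0392156862745)]
```

View pics/side_fit.png

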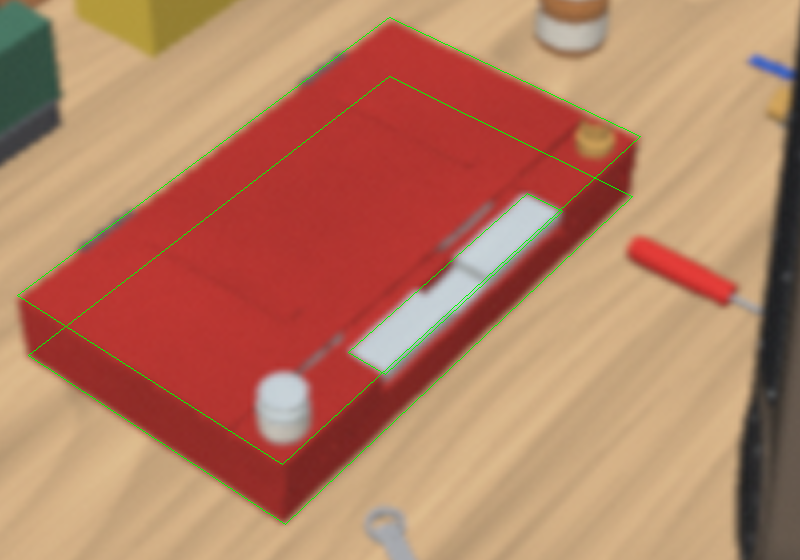

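View pics/scene_fit.png

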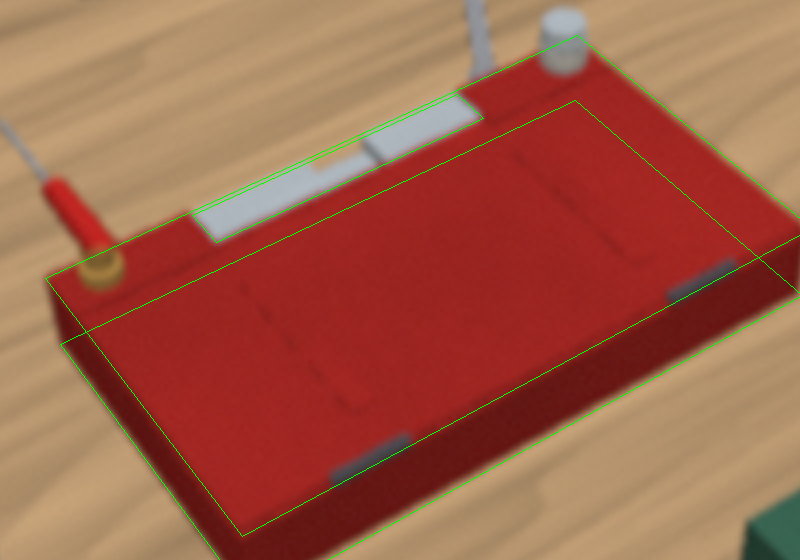

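Both overlays match the box outline and the rail. The groove shows in the side crop between (420,290) and (460,263), and in the scene crop between (312,165) and (365,142). I'll turn those pixels into y in the box frame.

Run:
```python
import pickle
from h import *
S=pickle.load(open("S.pkl","rb")); p=np.load("pose.npy"); p[:]=p
def box(n,c):
    o={'side':(235,145),'scene':(205,160)}[n]
    q=ray(S[n],(c[0]/4+o[0]-.5,c[1]/4+o[1]-.5),.066)
    d=q[:2]-p[:2]; a=p[2]; return np.array([np.cos(a)*d[0]+np.sin(a)*d[1],-np.sin(a)*d[0]+np.cos(a)*d[1]]).round(4)
for n,c in [('scene',(362,141)),('scene',(383,163)),('scene',(312,165)),('side',(457,262)),('side',(487,280)),('side',(420,290))]: print(n,c,box(n,c))
for y in(.098,-.098): print(w(p,[[-.122,y,.066]]))
# masks of bystanders -> rough locations
for t,z in [('tin',.09),('coupling',.087),('wrench',.01),('driver',.015),('valve',.03),('mug',.045),('jar',.04)]:
    for n in S:
        if 'm_'+t in S[n]:
            ys,xs=np.nonzero(S[n]['m_'+t]); print(t,n,ray(S[n],(xs.mean(),ys.mean()),z).round(3),[ray(S[n],(xs[i],ys[i]),z).round(3)[:2] for i in(xs.argmin(),xs.argmax(),ys.argmin(),ys.argmax())])
from scipy.spatial.transform import Rotation as R
print(R.from_euler('xyz',[-90,0,17],degrees=True).as_matrix().round(3))
```

```text
scene (362, 141) [-0.1361  0.0279]
scene (383, 163) [-0.1054  0.0271]
scene (312, 165) [-0.1351 -0.0182]
side (457, 262) [-0.1086 -0.0146]
side (487, 280) [-0.1401 -0.0129]
side (420, 290) [-0.105   0.0302]
[[0.48577516 0.05455446 0.066     ]]
[[ 0.4871913  -0.14144042  0.066     ]]
tin scene [0.49  0.165 0.09 ] [array([0.465, 0.161]), array([0.482, 0.193]), array([0.454, 0.182]), array([0.516, 0.136])]
tin side [0.49  0.169 0.09 ] [array([0.516, 0.166]), array([0.489, 0.144]), array([0.518, 0.147]), array([0.473, 0.197])]
coupling scene [ 0.504 -0.255  0.087] [array([ 0.488, -0.26 ]), array([ 0.502, -0.239]), array([ 0.486, -0.256]), array([ 0.518, -0.266])]
coupling side [ 0.488 -0.237  0.087] [array([ 0.503, -0.234]), array([ 0.488, -0.26 ]), array([ 0.497, -0.26 ]), array([ 0.483, -0.216])]
wrench scene [0.334 0.188 0.01 ] [array([0.265, 0.208]), array([0.286, 0.237]), array([0.265, 0.208]), array([0.399, 0.14 ])]
wrench side [0.337 0.194 0.01 ] [array([0.413, 0.161]), array([0.262, 0.218]), array([0.414, 0.151]), array([0.272, 0.247])]
driver scene [ 0.363 -0.218  0.015] [array(
[... 383 characters left out ...]
-0.467  0.03 ] [array([ 0.48 , -0.489]), array([ 0.435, -0.493]), array([ 0.48 , -0.497]), array([ 0.41 , -0.421])]
mug scene [0.525 0.503 0.045] [array([0.515, 0.456]), array([0.51 , 0.581]), array([0.447, 0.569]), array([0.583, 0.425])]
mug side [0.527 0.502 0.045] [array([0.586, 0.519]), array([0.54 , 0.431]), array([0.561, 0.435]), array([0.481, 0.555])]
jar scene [ 0.645 -0.445  0.04 ] [array([ 0.588, -0.465]), array([ 0.685, -0.419]), array([ 0.577, -0.43 ]), array([ 0.697, -0.475])]
jar side [ 0.65  -0.444  0.04 ] [array([ 0.691, -0.443]), array([ 0.662, -0.52 ]), array([ 0.703, -0.523]), array([ 0.618, -0.367])]
[[ 0.956 -0.    -0.292]
 [ 0.292  0.     0.956]
 [ 0.    -1.     0.   ]]
```

The groove spans about y = -0.018 to +0.029 in the box frame. My plan is to keep the jaws open and turn the tool so that they open along the box's x. Only the far finger (19 mm along y) will touch the rail, and the near one hangs in front of the box. A slight lean towards the robot keeps the gripper body clear of the rising lid. First comes the transit.

```bash
python3 -m pendant '[[[2.1,0,3,0,0,0,1],[2.1,0,3,0,0,0,1],[2.1,0,3,0,0,0,1],[2.1,0,3,0,0,0,1],[2.1,0,3,0,0,0,1],[2.1,0,3,0,0,0,1],[2.1,0,3,0,0,0,1],[2.1,0,3,0,0,0,1],[2.1,0,3,0,0,0,1],[2.1,0,3,0,0,0,1],[0,0,0,0,0,0,1]]]'
```

```text
clock: 1.97
tool_pos: [0.3116, -0.2933, 0.2272]
orientation: [-90.0, -0.1, 17.2]
force: [-1.7, -0.4, -0.6]
opening: 0.0881
```

```bash
python3 -m pendant '[[[2.4,0,3.3,0,0,0,1],[2.4,0,3.3,0,0,0,1],[2.4,0,3.3,0,0,0,1],[2.4,0,3.3,0,0,0,1],[2.4,0,3.3,0,0,0,1],[2.4,0,3.3,0,0,0,1],[2.4,0,3.3,0,0,0,1],[2.4,0,3.3,0,0,0,1],[2.4,0,3.3,0,0,0,1],[0,0,0,0,-7,0,1],[0,0,0,0,-7,0,1],[0,0,0,0,-7,0,1]]]' && python3 -m pendant '[[[0,0,0,0,-7,0,1],[0,0,0,0,-7,0,1],[0,0,0,0,-7,0,1],[0,0,0,0,-7,0,1],[0,0,0,0,-7,0,1],[0,0,0,0,-7,0,1],[0,0,0,0,-7,0,1],[0,0,0,0,-3.2,0,1],[0,0,0,0,0,0,1],[0,0,0,0,0,0,1]]]'
```

```text
clock: 2.97
tool_pos: [0.4303, 0.0506, 0.2265]
orientation: [-90.0, 0.0, 38.4]
force: [-0.0, -0.4, 0.4]
opening: 0.0874
clock: 3.8
tool_pos: [0.4302, 0.0496, 0.2267]
orientation: [-90.0, -0.0, 90.0]
force: [-0.1, 0.2, -0.3]
opening: 0.0874
```

```bash
python3 -m pendant '[[[0,2.5,0,-2.5,-0.4,0,1],[0.4,2.5,0,-2.5,0,0,1],[0,2.5,0,0,0,0,1],[0,1.5,0,0,0,0,1],[0,0.5,0,0,0,0,1],[0,0,0,0,0,0,1],[0,0,0,0,0,0,1]]]'
python3 - <<'E'
from plant import ctrl, snapshot
from h import *
import cv2
o=ctrl.get_obs(); print(o['tool_pos'],o['orientation'],o['force'])
print(R.from_euler('xyz',o['orientation'],degrees=True).as_matrix().round(3))
for n in['side','wrist','scene']:
    s=snapshot(n)['image'][:,:,::-1]
    cv2.imwrite(f'pics/{n}1.png',s)
E
```

```text
clock: 4.38
tool_pos: [0.4357, 0.0538, 0.1324]
orientation: [-95.0, 0.0, 90.5]
force: [0.3, 0.0, -0.0]
opening: 0.0876
[0.43573065 0.05377882 0.13240118] [-9.50232082e+01  9.97826320e-03  9.04936142e+01] [ 0.34551381  0.01276496 -0.01254599]
[[-0.009  0.088 -0.996]
 [ 1.     0.001 -0.009]
 [-0.    -0.996 -0.088]]
```

View pics/wrist1.png

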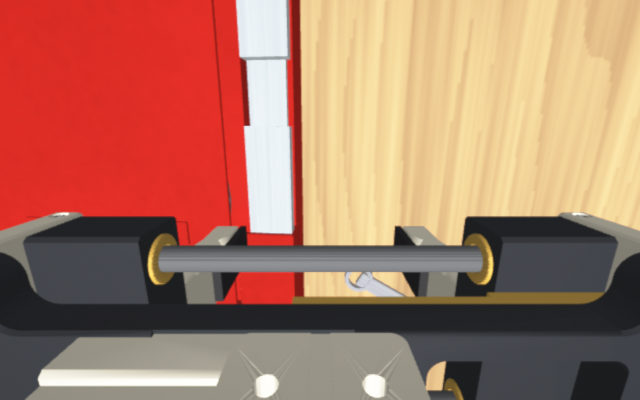

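View pics/scene1.png

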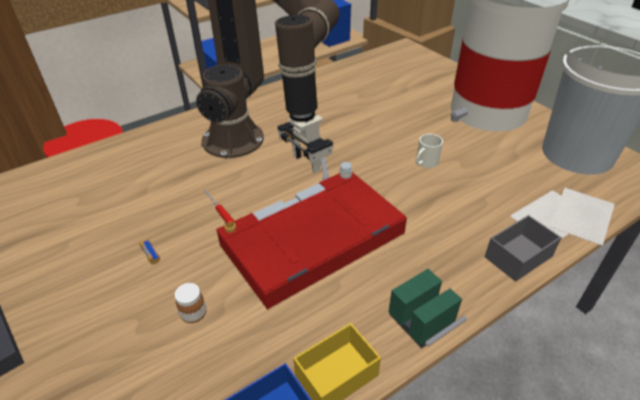

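The wrist view shows the rail as a strip at columns 240–293, with the groove at rows 58–126 and the rail's left end at row 233. I'll check the pose against this view.

Run:
```python
from plant import ctrl, snapshot
from h import *
p=np.load("pose.npy")
o=ctrl.get_obs(); s=snapshot('wrist')
Rt=R.from_euler('xyz',o['orientation'],degrees=True).as_matrix(); M=s['mount']; K=s['camera_matrix']
Rc=Rt@M[:3,:3]; e=o['tool_pos']+Rt@M[:3,3]
def pr(P):
    q=(w(p,P)-e)@Rc; return np.c_[K[0,0]*q[:,0]/q[:,2]+K[0,2],K[1,1]*q[:,1]/q[:,2]+K[1,2]].round(1)
def inv(u,v,z):
    d=Rc@np.linalg.inv(K)@[u,v,1]; q=e+d*(z-e[2])/d[2]; q=q[:2]-p[:2]; c,sn=np.cos(p[2]),np.sin(p[2]); return np.array([c*q[0]+sn*q[1],-sn*q[0]+c*q[1]]).round(4)
print("rail left corners",pr([[-.14,.12,.066],[-.104,.12,.066]]))
for u,v in[(293,234),(249,232),(291,126),(245,125),(289,58),(238,58),(288,20),(236,20)]: print((u,v),inv(u,v,.066))
f=lambda t:(K@(np.linalg.inv(M)@np.r_[t,1])[:3])
for t in([0,0,-.044],[.0095,0,-.044],[-.0095,0,-.044],[-.0095,0,-.065],[-.0095,-.03,-.044]): q=f(t); print(t,(q[:2]/q[2]).round(1))
im=s['image'][:,:,::-1]; cv2.imwrite('pics/wz.png',cv2.resize(im[0:310,130:330],None,fx=1.9,fy=1.9,interpolation=cv2.INTER_CUBIC))
```

```text
rail left corners [[289.5 232.9]
 [248.6 231.5]]
(293, 234) [-0.143   0.1209]
(249, 232) [-0.1043  0.1204]
(291, 126) [-0.1435  0.0311]
(245, 125) [-0.1068  0.0304]
(289, 58) [-0.1432 -0.0173]
(238, 58) [-0.1047 -0.018 ]
(288, 20) [-0.1432 -0.0421]
(236, 20) [-0.105  -0.0432]
[0, 0, -0.044] [246.1 240.9]
[0.0095, 0, -0.044] [247.1 255.4]
[-0.0095, 0, -0.044] [245.  225.9]
[-0.0095, 0, -0.065] [209.6 225.9]
[-0.0095, -0.03, -0.044] [229.2 246.9]
```

View pics/wz.png

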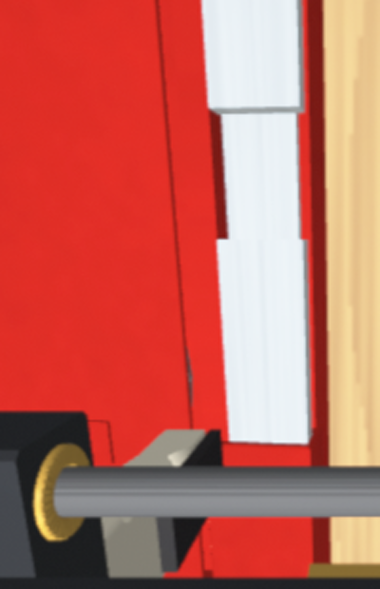

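The wrist view agrees with the fit to within 2–3 mm, and the groove runs from y ≈ -0.019 to +0.030. I'll descend to just above the rail, then touch down slowly.

```bash
python3 -m pendant '[[[0,2,0.4,0,0,0,1],[0,2,0.4,0,0,0,1],[0.1,1.5,0,0,0,0,1],[0,0.6,0,0,0,0,1],[0,0.3,0,0,0,0,1],[0,0,0,0,0,0,1],[0,0,0,0,0,0,1]]]' && python3 -m pendant '[[[0,0.1,0,0,0,0,1],[0,0.1,0,0,0,0,1],[0,0.1,0,0,0,0,1],[0,0,0,0,0,0,1]]]'
```

```text
clock: 5.17
tool_pos: [0.4334, 0.0549, 0.068]
orientation: [-95.1, -0.0, 90.6]
force: [0.1, 0.6, 0.2]
opening: 0.0879
clock: 5.5
tool_pos: [0.4331, 0.0546, 0.0645]
orientation: [-95.0, -0.0, 90.5]
force: [0.0, -0.2, 0.1]
opening: 0.0876
```

```bash
for i in 1 ; do python3 -m pendant '[[[0,0.1,0,0,0,0,1],[0,0.1,0,0,0,0,1],[0,0,0,0,0,0,1]]]'; done
```

```text
clock: 5.75
tool_pos: [0.4333, 0.0546, 0.0624]
orientation: [-95.0, 0.0, 90.6]
force: [-0.8, 0.4, 1.8]
opening: 0.0874
```

```bash
python3 -m pendant '[[[0,0.1,0,0,0,0,1],[0,0,0,0,0,0,1],[0,0,0,0,0,0,1]]]'
python3 - <<'E'
from plant import snapshot,ctrl
import cv2
for n in['side','scene']:
    s=snapshot(n)['image'][:,:,::-1]; y,x={'side':(150,260),'scene':(140,240)}[n]
    cv2.imwrite(f'pics/{n}2.png',cv2.resize(s[y:y+120,x:x+160],None,fx=4,fy=4,interpolation=cv2.INTER_CUBIC))
print(ctrl.get_obs()['force'])
E
```

```text
clock: 6.0
tool_pos: [0.4335, 0.0546, 0.0621]
orientation: [-95.0, 0.0, 90.6]
force: [-8.2, -0.0, 13.7]
opening: 0.0879
[-7.3965815   0.03407461 15.22967042]
```

View pics/scene2.png

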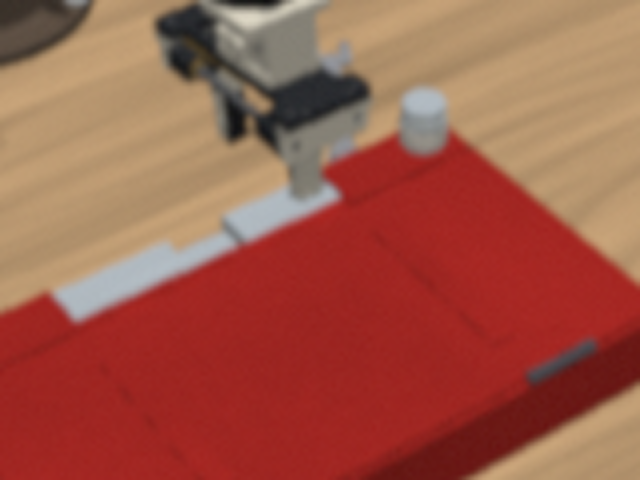

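The fingertip stands on the left end of the rail, at crop (310,190), with about 14 N. I'll ease off a little and start the slide.

```bash
python3 -m pendant '[[[0,-0.06,0,0,0,0,1],[0,0,0,0,0,0,1],[-0.3,0,0,0,0,0,1],[-0.3,0,0,0,0,0,1],[-0.3,0,0,0,0,0,1],[-0.3,0,0,0,0,0,1]]]' && python3 -m pendant '[[[-0.3,0,0,0,0,0,1],[-0.3,0,0,0,0,0,1],[-0.3,0,0,0,0,0,1],[-0.3,0,0,0,0,0,1]]]'
```

```text
clock: 6.6
tool_pos: [0.4341, 0.0428, 0.0622]
orientation: [-95.1, -0.0, 90.6]
force: [-0.0, 3.2, 4.7]
opening: 0.0877
clock: 6.93
tool_pos: [0.4341, 0.0307, 0.0622]
orientation: [-95.1, -0.0, 90.6]
force: [-0.1, 3.9, 5.5]
opening: 0.0877
```

```bash
python3 -m pendant '[[[-0.3,0,0,0,0,0,1],[-0.3,0,0,0,0,0,1],[-0.3,0,0,0,0,0,1],[-0.3,0,0,0,0,0,1],[0,0,0,0,0,0,1]]]' && python3 -m pendant '[[[-0.3,0,0,0,0,0,1],[-0.3,0,0,0,0,0,1],[-0.3,0,0,0,0,0,1],[-0.3,0,0,0,0,0,1]]]'&& python3 -m pendant '[[[-0.3,0,0,0,0,0,1],[-0.3,0,0,0,0,0,1],[-0.3,0,0,0,0,0,1],[-0.3,0,0,0,0,0,1]]]'
```

```text
clock: 7.35
tool_pos: [0.4342, 0.0184, 0.0622]
orientation: [-95.1, -0.0, 90.5]
force: [0.9, 1.5, 5.3]
opening: 0.0877
clock: 7.68
tool_pos: [0.4343, 0.0066, 0.0622]
orientation: [-95.1, -0.0, 90.6]
force: [0.0, 3.5, 6.7]
opening: 0.0875
clock: 8.02
tool_pos: [0.4344, -0.0054, 0.0622]
orientation: [-95.1, -0.0, 90.6]
force: [0.1, 3.8, 6.1]
opening: 0.0874
```

Now at box y ≈ 0.038, still riding on the rail. I'll continue in small steps until it drops.

```bash
python3 -m pendant '[[[-0.3,0,0,0,0,0,1],[-0.3,0,0,0,0,0,1],[-0.3,0,0,0,0,0,1],[-0.3,0,0,0,0,0,1]]]' && python3 -m pendant '[[[-0.3,0,0,0,0,0,1],[-0.3,0,0,0,0,0,1],[-0.3,0,0,0,0,0,1]]]' && python3 -m pendant '[[[-0.3,0,0,0,0,0,1],[-0.3,0,0,0,0,0,1],[0,0,0,0,0,0,1]]]'
```

```text
clock: 8.35
tool_pos: [0.4342, -0.0176, 0.0621]
orientation: [-95.0, -0.0, 90.5]
force: [-0.5, 3.6, 4.7]
opening: 0.0875
clock: 8.6
tool_pos: [0.4327, -0.0274, 0.0612]
orientation: [-94.9, 0.1, 90.5]
force: [-0.3, -0.3, -0.8]
opening: 0.0877
clock: 8.85
tool_pos: [0.4335, -0.0331, 0.0616]
orientation: [-94.9, 0.0, 90.5]
force: [0.0, 0.5, -0.9]
opening: 0.0878
```

The contact force vanished at y ≈ -0.025, so the groove was found where vision put it. I'll centre in it and go down to the tongue.

```bash
python3 -m pendant '[[[-0.3,0,0,0,0,0,1],[-0.2,0,0,0,0,0,1],[0,0.3,0.03,0,0,0,1],[0,0.3,0.03,0,0,0,1],[0,0.3,0.03,0,0,0,1],[0,0,0,0,0,0,1],[0,0,0,0,0,0,1]]]' && python3 -m pendant '[[[0,0.1,0,0,0,0,1],[0,0.1,0.01,0,0,0,1],[0,0.1,0.01,0,0,0,1],[0,0.1,0,0,0,0,1],[0,0,0,0,0,0,1]]]'
```

```text
clock: 9.43
tool_pos: [0.4338, -0.0374, 0.0526]
orientation: [-95.0, 0.0, 90.6]
force: [-0.8, -0.0, 0.3]
opening: 0.0874
clock: 9.85
tool_pos: [0.4343, -0.0374, 0.0491]
orientation: [-95.0, 0.0, 90.6]
force: [-2.2, 0.9, 4.4]
opening: 0.088
```

The fingertip is on the tongue (z 0.049). Now I press it down in small steps.

```bash
python3 -m pendant '[[[0,0.15,0.01,0,0,0,1],[0,0.15,0.01,0,0,0,1],[0,0.15,0.01,0,0,0,1],[0,0,0,0,0,0,1]]]' && python3 -m pendant '[[[0,0.1,0.01,0,0,0,1],[0,0.1,0.01,0,0,0,1],[0,0.1,0.01,0,0,0,1],[0,0,0,0,0,0,1],[0,0,0,0,0,0,1]]]'
```

```text
clock: 10.18
tool_pos: [0.4343, -0.0374, 0.0446]
orientation: [-95.0, 0.0, 90.6]
force: [-2.0, 1.2, 4.5]
opening: 0.0877
clock: 10.6
tool_pos: [0.4344, -0.0374, 0.0421]
orientation: [-95.0, 0.0, 90.6]
force: [-5.5, 1.4, 13.8]
opening: 0.0876
```

Run:
```python
from plant import snapshot,ctrl
import cv2
for n in['side','scene']:
    s=snapshot(n)['image'][:,:,::-1]; y,x={'side':(150,260),'scene':(140,240)}[n]
    cv2.imwrite(f'pics/{n}3.png',cv2.resize(s[y:y+120,x:x+160],None,fx=4,fy=4,interpolation=cv2.INTER_CUBIC))
print(ctrl.get_obs()['force'],ctrl.get_obs()['tool_pos'])
```

```text
[-5.61522817  1.22527885 12.49101675] [ 0.4343954  -0.03734159  0.04205989]
```

View pics/scene3.png

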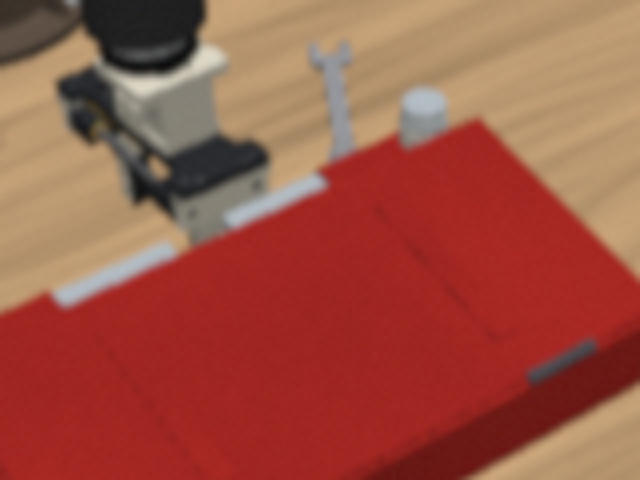

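The lid stands ajar in the picture, and the tongue is at its stop (z 0.042, with the force rising). I'll give one more small press and hold, then back up and away from the lid.

```bash
python3 -m pendant '[[[0,0.05,0,0,0,0,1],[0,0,0,0,0,0,1],[0,0,0,0,0,0,1]]]' && python3 -m pendant '[[[0,-0.3,0,0,0,0,1],[0,-0.5,0.1,0,0,0,1],[0,-1,0.2,0,0,0,1],[0,-1,0.2,0,0,0,1],[0,-2,0.3,0,0,0,1],[0,-3,0.3,0,0,0,1],[0,-3,0,0,0,0,1],[0,-2,0,0,0,0,1],[0,0,0,0,0,0,1],[0,0,0,0,0,0,1]]]'
python3 - <<'E'
from plant import snapshot,ctrl
import cv2
for n in['side','scene']:
    cv2.imwrite(f'pics/{n}4.png',snapshot(n)['image'][:,:,::-1])
print(ctrl.get_obs()['force'],ctrl.get_obs()['tool_pos'])
E
```

```text
clock: 10.95
tool_pos: [0.4345, -0.0373, 0.0419]
orientation: [-95.1, -0.0, 90.6]
force: [-9.4, 1.7, 20.1]
opening: 0.0877
clock: 11.78
tool_pos: [0.4127, -0.0373, 0.1687]
orientation: [-95.2, -0.1, 90.5]
force: [0.1, -0.2, -0.8]
opening: 0.0878
[-0.36699833  0.33030198 -0.69695757] [ 0.41160076 -0.03771762  0.16687709]
```

View pics/side4.png

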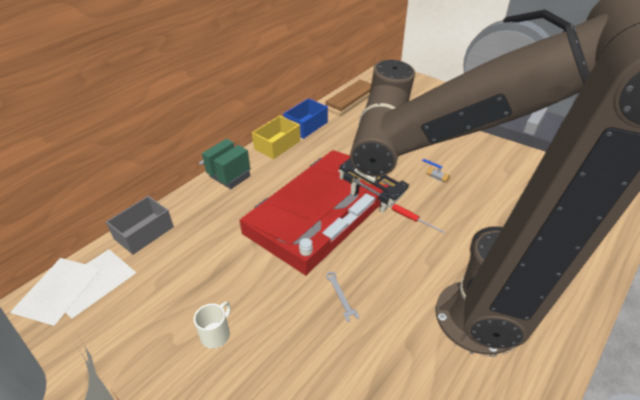

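View pics/scene4.png

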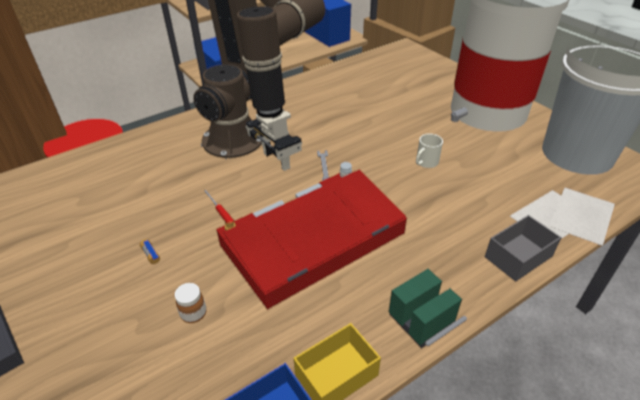

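The hand is clear, the lid looks ajar and the small things appear unmoved. I'll measure the lid and the bystanders before handing in.

Run:
```python
from plant import snapshot,ctrl,silhouettes
from h import *
import pickle
S=pickle.load(open("S.pkl","rb")); p=np.load("pose.npy")
for n in['scene','side']:
    s=snapshot(n)
    for t in["tin","coupling","wrench","driver","valve","mug","jar"]:
        r=silhouettes(s,t)
        if r and 'm_'+t in S[n]:
            c=lambda m:np.array(np.nonzero(m)).mean(1)[::-1]
            print(n,t,(c(r[0]['mask'])-c(S[n]['m_'+t])).round(1))
    im=cv2.resize(s['image'][:,:,::-1],None,fx=4,fy=4,interpolation=cv2.INTER_CUBIC)
    for a,col in((0,(255,255,0)),(.10,(0,255,255)),(.15,(0,255,0))):
        f=[.136-.224*np.cos(a),0,.072+.224*np.sin(a)]
        uv=(proj(s,w(p,[[f[0],-.239,f[2]],[f[0],.239,f[2]]]))+.5)*4
        cv2.polylines(im,[uv.round().astype(np.int32)],False,col,1)
    x0,y0={'side':(235,145),'scene':(205,160)}[n]
    cv2.imwrite(f"pics/{n}_lid.png",im[y0*4:y0*4+560,x0*4:x0*4+800])
```

```text
scene coupling [-0.6 -2.2]
scene wrench [0.1 1.6]
scene driver [101.  -49.9]
scene valve [-0.2  0.3]
scene mug [0.5 0.2]
scene jar [0.3 0.8]
side tin [-0.1  0.1]
side wrench [1.6 1.8]
side driver [-1.3 -0.7]
side valve [8.  5.4]
side mug [ 0.4 -0.2]
```

View pics/scene_lid.png

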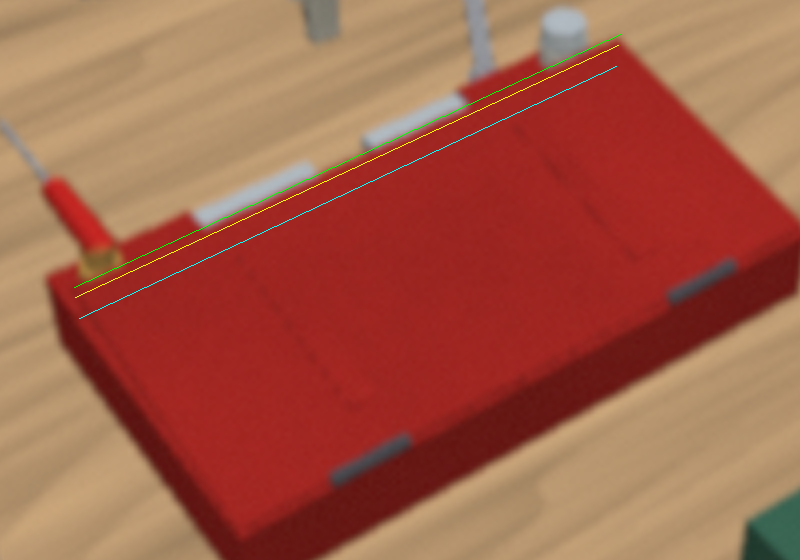

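The lid's front edge in the picture lies on the green 0.15 rad line. Driver and valve sit at the same pixels as at the start. The large driver shift is a false detection elsewhere, and the valve was half hidden by the arm at the start.

```bash
python3 -c "
from plant import ctrl
print(ctrl.get_obs()['force'],ctrl.get_obs()['clock']); print(ctrl.close_job())"
```

```text
[-0.09174685  0.05139702  0.51805534] 12.6833
the job is handed in; nothing more can be done
None
```

The catch is pressed and the lid stands ajar; I handed the job in at 12.7 s with the hand clear of the box. The hand-in gave no verdict.

**What I did:** I kept the jaws open and set only the far finger on the rail's left end, at about y = +0.098 m in the box's frame. I slid it right with about 5 N until the force vanished near y = +0.02 m. I centred it in the groove and pressed the tongue about 8 mm to its stop, reaching about 20 N, then withdrew up and towards the robot.

**Last checks:**
- **Lid:** its front edge matched the drawn 0.15 rad line in the scene camera.
- **Hand:** about 0.17 m above the table, with the wrist force close to zero.
- **Bystanders:** nearly all that could be compared between the first and last pictures stayed within about 2 pixels.

**Checks that disagreed or were missing:**
- **Driver (scene view):** the network reported a shift of about 100 pixels. I take it as a false detection, because the driver is at its old place in the picture and moved about 1 pixel in the side view.
- **Valve (side view):** the mask shifted about 8 pixels. The arm half hid it in the first picture, and the scene view shows no shift.
- **Detections missing:** the tin was not compared in the scene view, nor the coupling and jar in the side view. Each showed little or no shift in the other camera.

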